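# Return the ruler from the cutting riser to its cradle

## Task

The flat metal ruler is lying on the wooden riser, too thin to pick up cleanly there. Slide it, without lifting it, across the riser's yellow-trimmed edge until its end hangs well out (about a third of its length), still lying flat, then pinch that overhanging end, lift the ruler clear and lay it flat in the trough of the dark wooden cradle, between the blue side lips and about evenly balanced. Do not let go of it until it is down at the cradle, and leave the paints and other things where they are.

Things in the scene. Friction and masses are not known exactly. Their poses are not given: they have to be found in the camera images.
- ruler: Thin flat aluminium ruler, red stripe, black ticks: 200 mm long (its y), 45 mm wide (x), 3 mm thick, about 75 g. Origin: centre of its underside, z up. Starts flat on the riser, long axis within 0.3 rad of the riser's y. Closed fingertips pressed on it drag it by friction (8 to 20 N). Past the edge, pinch it across its width from above, fingertips reaching below it.
- ruler_end (a point): The middle of the ruler's end nearest the riser's yellow edge, on the underside: 100 mm from the ruler's centre along its -y axis. This is the end that has to overhang and be pinched.
- riser: Fixed pale wood block, 260 mm (its x) by 280 mm (y), 60 mm high, a dark green cutting mat flush in its flat top. Origin: centre of its underside, z up. Yellow trim marks one top edge, at y = -140 mm, towards the cradle; beyond it is free space down to the table. A paint jar stands at its far corner (+x, +y).
- riser_edge (a point): Middle of the riser's yellow-trimmed top edge, 60 mm above the table; the riser's -y axis points outward from it.
- cradle: Fixed dark wooden cradle. Origin: centre of its underside, z up. Block 80 mm long (y), 80 mm wide (x), on a 100 by 90 mm foot 12 mm high. On top a flat trough runs along y, 60 mm wide, open at both ends, floor 60 mm above the table, between blue lips 10 mm thick and 16 mm high. The ruler lies in it along y and sticks out about 60 mm at each end, where fingers have free room.
- cradle_floor (a point): Centre of the cradle's trough floor, 60 mm above the table; where the centre of the ruler's underside belongs.
- paint_jar: Closed paint jar with an orange label, 52 mm across, 60 mm high, loose on the riser's far corner (+x, +y). Origin at the centre of its underside. Leave it alone.
- paint_blue: Paint bottle with a blue label, 48 mm across, 140 mm high, on the table beyond the task area. Origin at the centre of its underside. Leave it alone.
- paint_red: Paint bottle with a red label, same size as the blue one. Leave it alone.
- paint_yellow: Paint bottle with a yellow label, same size as the blue one. Leave it alone.
- tape_roll: Yellow-brown roll of tape lying flat on the table, 90 mm across, 24 mm high. Origin at the centre of its underside. Leave it alone.
- paint_brush: Paint brush lying on the table, 180 mm long. Leave it alone.
- eraser: White eraser, 60 by 30 by 18 mm, lying on the table. Leave it alone.

How it is judged:
By the outcome, as a careful person would: the job done as asked, in the order asked, and still so for the second after the job is handed in, with the robot touching nothing.
It also fails if it takes over 61 s, if anything falls off the work surface, if the arm or the gripper's body presses on something with over 40 N, if the wrist force passes 120 N, or if a joint passes its speed limit or range.

## Robot

A 6-joint arm with a two-finger parallel gripper is mounted at the origin on the work surface. World frame = base frame: x ahead of the robot, y to its left, z up, the work surface at z = 0. Lengths are in m, angles in degrees, forces in N, time in s.
With the tool pointing down it reaches from about 0.375 to 0.9 m from the base axis. Payload 3.1 kg.
Tool frame: the origin (TCP) lies between the finger pads, 19 mm behind the fingertips; this is the grasp point; z points along the fingers, y is the line along which they close (so a half turn about z gives the same grasp; the last joint's range is limited). The gripper opens to 87 mm and grips with 3 to 60 N. Pads are 19 mm wide; open, the fingers measure 117 mm over their backs; the gripper's body (75 mm by 190 mm) begins 51 mm behind the grasp point.
Start: joints at [62.596, 30.224, 82.088, -0, 67.689, -10.227], TCP at [0.185, 0.597, 0.241] pointing down, gripper open.
Joint ranges: [-176.69, 176.69], [-43.24, 126.21], [12.49, 139.97], [-82, 262], [0, 151.66], [-163.58, 163.58]. Speed limits (degrees/s): [159.86, 159.86, 180, 180, 180, 180].

## Interface

Orientations are given as a 3x3 rotation matrix whose columns are the frame's x, y, z axes.
In Python, from rig import bot gives the robot as it stands.
- The arm moves only by the tool tcp_steps, called after "Call:" by a JSON object that holds its "method" and its "body", one argument or row to a line. Schema: {"type":"object","properties":{"offsets":{"type":"object","properties":{"x":{"type":"array","items":{"type":"number"},"minItems":1,"maxItems":20},"y":{"type":"array","items":{"type":"number"},"minItems":1,"maxItems":20},"z":{"type":"array","items":{"type":"number"},"minItems":1,"maxItems":20},"rx":{"type":"array","items":{"type":"number"},"minItems":1,"maxItems":20},"ry":{"type":"array","items":{"type":"number"},"minItems":1,"maxItems":20},"rz":{"type":"array","items":{"type":"number"},"minItems":1,"maxItems":20},"aperture":{"type":"array","items":{"type":"number"},"minItems":1,"maxItems":20}},"additionalProperties":false,"required":["x","y","z","rx","ry","rz","aperture"]},"only":{"type":"string"},"quiet":{"type":"boolean"},"lines":{"type":"string"}},"required":["offsets"],"additionalProperties":false}. offsets is an object with one list for each field, all of the same length, 1 to 20, a row being the entries at one place: x, y, z (the shift in m), rx, ry, rz (a rotation vector in degrees), aperture (the opening from 0.0 (shut) to 1.0 (fully open)); each row is the pose to reach, as a shift and turn from the pose commanded when the call began, along the tool's axes at that moment; what a row does not reach only later rows make up. A row lasts 1/10 s, in which the tool goes at most 0.05 m and 8.59 degrees, less where a joint would pass 70% of its speed; a pose out of reach is approached as far as the arm can. The fingers move at their own pace and stop on an object; the grip force is fixed at half the most. Time passes only in rows, so rows that do not move let the fingers close. The tool returns the time, the measured TCP pose, the force, the opening and the grip force at its end. only (a regular expression) keeps the lines of the reply that match it, lines (a string "A,B") keeps lines A to B, and quiet returns only ok. Input that does not fit is refused with a message, and nothing moves.
- bot.read_state(): the state, without advancing time (a new reading comes with each control period).
- bot.capture(name): name is "side" or "top"; returns a dict with "color" (384x512x3 uint8, red, green, blue), "K" (3x3 intrinsics, pixels), "view" (4x4, takes a point from world to camera coordinates). Camera axes: x right, y up, looking along -z (the intrinsics and any distortion apply to the point x, -y, -z); pixel columns grow to the right and rows downward; lengths in m; the calibration is good to about 2 mm. A picture is of the moment at which its call begins. There is no depth.
- bot.hand_in(): hands the job in; it is judged then, once.
The state is a dict: "time_s": time; "joint_positions": joint angles; "qvel": joint speeds; "tau": joint torques, N m; "position": TCP position; "tcp_rot": TCP orientation; "force": force on the tool from outside, world axes, zero at the start; "moment": the same for the moment, N m; "opening": opening from 0.0 (shut) to 1.0 (fully open); "grasp_force": force on a finger pad.
Only numpy, scipy, OpenCV 4.12 (cv2) and the standard library are available. Lean on these libraries where they do the work, as an engineer would, in place of code of your own. Each camera call takes 0.05 s, during which the arm holds its last target. There are 200 camera calls.

## Working session

There is one attempt and no reset: what is moved stays moved. The work goes in short steps, Python scripts to look and compute and a tool call to move; the robot and the scene stay as the last step left them, time stands still between calls to the robot, and variables do not carry over. Pictures are saved under pics/ and viewed, at most 10 in all, crops included, and the job is handed in when it is done.

```bash
mkdir -p pics; ls
```

Run:
```python
from rig import bot
import cv2,numpy as np
s=bot.read_state();print(s['time_s'],s['position'],s['tcp_rot'],s['opening'])
for n in('top','side'):
    c=bot.capture(n);print(n,c['K'].tolist() if hasattr(c['K'],'tolist') else c['K'],np.array(c['view']).tolist(),[k for k in c])
    cv2.imwrite(f'pics/{n}1.png',cv2.resize(c['color'][:,:,::-1],(800,600),interpolation=cv2.INTER_CUBIC))
    np.savez(f'{n}1.npz',**{k:np.array(v) for k,v in c.items()})
```

```text
pics
rig.py
0.0 [0.18420503 0.596519   0.24027504] [[-9.55407175e-01  2.95289970e-01 -9.81413971e-04]
 [ 2.95291370e-01  9.55405310e-01 -1.92376902e-03]
 [ 3.69578423e-04 -2.12778580e-03 -9.99997668e-01]] 1.001585074875127
top [[379.35330964015105, 0.0, 250.04818286861945], [0.0, 379.35330964015105, 196.6866020480919], [0.0, 0.0, 1.0]] [[0.012645091444901847, -0.9997763420222545, -0.016951920096262226, 0.017151390520389283], [0.9991842481665767, 0.011983712317614552, 0.03856460624564746, -0.5491013436083759], [-0.0383528340301372, -0.017425744508876514, 0.9991123077763423, -1.121031593629173], [0.0, 0.0, 0.0, 1.0]] ['color', 'K', 'view']
side [[458.0854710230632, 0.0, 247.96687646467305], [0.0, 458.0854710230632, 193.3242550952802], [0.0, 0.0, 1.0]] [[0.9419718527345837, -0.33569080602818924, -0.0008434476392297544, -0.5042713290807315], [0.19190364634022722, 0.5364301129129125, 0.8218367991770418, -0.16022979930405237], [-0.27543060682702014, -0.7743089930437231, 0.5697223570428975, -1.4164948216976139], [0.0, 0.0, 0.0, 1.0]] ['color', 'K', 'view']
```

View pics/top1.png

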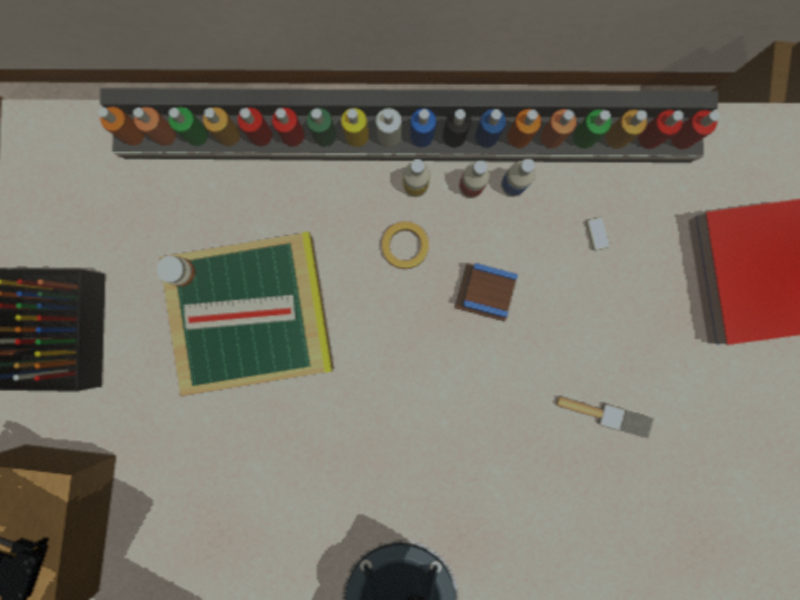

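View pics/side1.png

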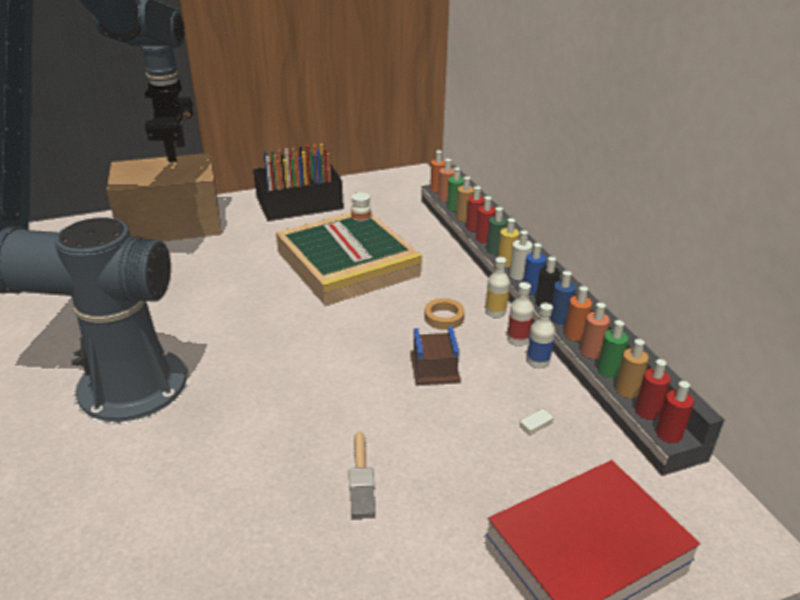

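The top view shows the riser with its yellow edge at about (318,300) in the 800-wide view, the ruler at (240,311) and the cradle at (488,291). I'll enlarge these to read them more closely.

Run:
```python
import cv2,numpy as np
c=np.load('top1.npz')['color'][:,:,::-1]
a=cv2.resize(c[140:260,100:220],None,fx=5,fy=5,interpolation=cv2.INTER_CUBIC)
b=cv2.resize(c[163:211,286:336-10],None,fx=5,fy=5,interpolation=cv2.INTER_CUBIC)
im=np.zeros((600,800,3),np.uint8);im[:600,:600]=a;im[:240,600:800]=b
cv2.imwrite('pics/crop1.png',im)
```

```text
(no output)
```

View pics/crop1.png

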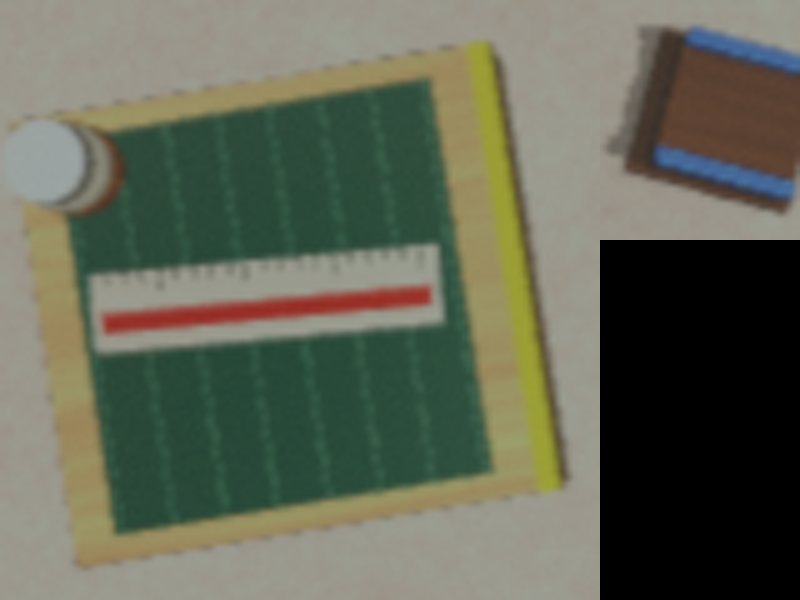

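Crop readings: ruler corners are (88,274), (438,244), (444,323), (97,354). Riser top corners are (490,42), (564,489), (78,566). The cradle's lips are blue.

Create h.py:
```python
import numpy as np,cv2
def back(c,px,z):
    K,V=np.array(c['K']),np.array(c['view']);R,t=V[:3,:3],V[:3,3]
    px=np.atleast_2d(np.array(px,float)); d=np.c_[px,np.ones(len(px))]@np.linalg.inv(K).T*[1,-1,-1]
    o=-R.T@t; d=d@R
    return o+d*((z-o[2])/d[:,2])[:,None]
```

Run:
```python
from h import *
np.set_printoptions(precision=4,suppress=True)
c=dict(np.load('top1.npz'))
f=lambda L:(np.array(L)+.5)/5-.5+[100,140]
r=back(c,f([(88,274),(438,244),(444,323),(97,354)]),.063)
print('ruler',r[:,:2],np.linalg.norm(np.diff(r,axis=0,append=r[:1]),axis=1),r.mean(0))
a=(r[1]+r[2]-r[0]-r[3])/2;print('-y dir',a/np.linalg.norm(a),'yaw',np.degrees(np.arctan2(a[1],a[0])))
e=back(c,f([(491,41),(565,489),(78,567)]),.06)
print('edge',e[:,:2],np.linalg.norm(np.diff(e,axis=0),axis=1),'mid',e[:2].mean(0),'center',(e[0]+e[2])/2)
n=e[1]-e[0];print('edge yaw',np.degrees(np.arctan2(n[1],n[0])), 'side yaw',np.degrees(np.arctan2(*(e[1]-e[2])[1::-1])))
im=cv2.resize(c['color'],None,fx=8,fy=8,interpolation=cv2.INTER_CUBIC)
x0,y0=284*8,160*8
s=im[y0:215*8,x0:342*8].astype(int)
m=((s[...,2]-s[...,0]>40)).astype(np.uint8)
cn=[k for k in cv2.findContours(m,0,2)[0] if cv2.contourArea(k)>300]
print(len(cn))
A=[]
for k in cn:
    p=(cv2.boxPoints(cv2.minAreaRect(k))+[x0,y0]+.5)/8-.5
    w=back(c,p,.076);A.append(w);print(w[:,:2],np.linalg.norm(np.diff(w,axis=0),axis=1),w.mean(0))
p=(cv2.boxPoints(cv2.minAreaRect(np.vstack(cn)))+[x0,y0]+.5)/8-.5
w=back(c,p,.076);print('all',w[:,:2],np.linalg.norm(np.diff(w,axis=0),axis=1),w.mean(0))
```

```text
ruler [[0.5488 0.4035]
 [0.5684 0.2028]
 [0.5233 0.1985]
 [0.5031 0.3971]] [0.2016 0.0453 0.1996 0.0461] [0.5359 0.3005 0.063 ]
-y dir [ 0.099  -0.9951  0.    ] yaw -84.320087120792
edge [[0.6858 0.175 ]
 [0.4297 0.1282]
 [0.3815 0.4059]] [0.2603 0.2819] mid [0.5577 0.1516 0.06  ] center [0.5336 0.2905 0.06  ]
edge yaw -169.63355447999754 side yaw -80.15211795091345
2
[[ 0.5518 -0.1065]
 [ 0.5624 -0.1093]
 [ 0.5422 -0.1864]
 [ 0.5317 -0.1836]] [0.0109 0.0797 0.0109] [ 0.547  -0.1465  0.076 ]
[[ 0.6196 -0.124 ]
 [ 0.6296 -0.1266]
 [ 0.6097 -0.204 ]
 [ 0.5997 -0.2014]] [0.0103 0.0799 0.0103] [ 0.6146 -0.164   0.076 ]
all [[ 0.5516 -0.1065]
 [ 0.6296 -0.1266]
 [ 0.6097 -0.204 ]
 [ 0.5319 -0.1837]] [0.0805 0.0799 0.0804] [ 0.5807 -0.1552  0.076 ]
```

Sizes check out: ruler 200x45, edge 260, lips 80x80. Next I'll get the tool-frame shift to a point above the ruler's centre.

Add to h.py:
```python
from scipy.spatial.transform import Rotation as Ro
def delta(p,yaw):
    "shift and turn in tool axes to TCP p, tool down, tool y at yaw deg"
    from rig import bot
    s=bot.read_state();R0=np.array(s['tcp_rot']);a=np.radians(yaw)
    y=np.array([np.cos(a),np.sin(a),0]);z=np.array([0,0,-1.]);R=np.c_[np.cross(y,z),y,z]
    print('t',round(s['time_s'],2),'pos',np.round(s['position'],4),'F',np.round(s['force'],1),'open',round(s['opening'],3),'grip',s['grasp_force'])
    print('delta',np.round(R0.T@(np.array(p)-s['position']),4),np.round(Ro.from_matrix(R0.T@R).as_rotvec(degrees=True),2))
```

```bash
python3 -c "
from h import *
delta([.536,.3005,.24],5.7);delta([.536,.3005,.1],5.7)"
```

```text
t 0.1 pos [0.1843 0.5966 0.2404] F [ 1.2  0.8 -0.4] open 0.999 grip 0.0
delta [-0.4235 -0.179   0.0006] [-1.100e-01  5.000e-02  6.712e+01]
t 0.1 pos [0.1843 0.5966 0.2404] F [ 1.2  0.8 -0.4] open 0.999 grip 0.0
delta [-0.4235 -0.1787  0.1406] [-1.100e-01  5.000e-02  6.712e+01]
```

Call:
{"method": "tcp_steps", "body": {
  "offsets": {"x":[-0.04,-0.08,-0.12,-0.16,-0.2,-0.24,-0.28,-0.32,-0.36,-0.4,-0.4235,-0.4235,-0.4235,-0.4235,-0.4235,-0.4235,-0.4235],"y":[-0.017,-0.034,-0.05,-0.067,-0.084,-0.1,-0.118,-0.135,-0.152,-0.169,-0.179,-0.179,-0.179,-0.179,-0.179,-0.179,-0.179],"z":[0,0,0,0,0,0,0,0,0,0.01,0.03,0.06,0.09,0.12,0.135,0.14,0.14],"rx":[0,0,0,0,0,0,0,0,-0.1,-0.1,-0.1,-0.1,-0.1,-0.1,-0.1,-0.1,-0.1],"ry":[0,0,0,0,0,0,0,0,0,0,0,0,0,0,0,0,0],"rz":[6,12,18,24,30,37,44,51,58,64,67.1,67.1,67.1,67.1,67.1,67.1,67.1],"aperture":[0,0,0,0,0,0,0,0,0,0,0,0,0,0,0,0,0]}
}}

```text
time_s: 1.8
position: [0.5362, 0.3012, 0.101]
tcp_rot: [[-0.1, 0.995, 0.001], [0.995, 0.1, 0.001], [0.001, 0.001, -1.0]]
force: [-0.7, 0.6, -0.1]
opening: 0.005
grasp_force: 0.0
```

```bash
python3 -c "
from h import *
delta([.536,.3005,.082],5.7)"
```

```text
t 1.8 pos [0.5362 0.3012 0.101 ] F [-0.7  0.6 -0.1] open 0.005 grip 0.0
delta [-0.0006 -0.0003  0.019 ] [ 0.04 -0.05  0.03]
```

Call:
{"method": "tcp_steps", "body": {
  "offsets": {"x":[0,0,0,0,0,0,0],"y":[0,0,0,0,0,0,0],"z":[0.008,0.014,0.016,0.017,0.018,0.0185,0.0185],"rx":[0,0,0,0,0,0,0],"ry":[0,0,0,0,0,0,0],"rz":[0,0,0,0,0,0,0],"aperture":[0,0,0,0,0,0,0]}
}}

```text
time_s: 2.5
position: [0.5364, 0.3011, 0.0828]
tcp_rot: [[-0.1, 0.995, 0.001], [0.995, 0.1, 0.001], [0.001, 0.002, -1.0]]
force: [-0.1, 0.6, -0.1]
opening: 0.004
grasp_force: 0.0
```

Call:
{"method": "tcp_steps", "body": {
  "offsets": {"x":[0,0,0],"y":[0,0,0],"z":[0.0005,0.001,0.001],"rx":[0,0,0],"ry":[0,0,0],"rz":[0,0,0],"aperture":[0,0,0]}
}}

```text
time_s: 2.8
position: [0.5364, 0.3011, 0.0822]
tcp_rot: [[-0.1, 0.995, 0.002], [0.995, 0.1, 0.001], [0.001, 0.002, -1.0]]
force: [0.2, -0.8, 4.2]
opening: 0.005
grasp_force: 1.5
```

Call:
{"method": "tcp_steps", "body": {
  "offsets": {"x":[0,0,0],"y":[0,0,0],"z":[0.0004,0.0008,0.0008],"rx":[0,0,0],"ry":[0,0,0],"rz":[0,0,0],"aperture":[0,0,0]}
}}

```text
time_s: 3.1
position: [0.5364, 0.3011, 0.0821]
tcp_rot: [[-0.1, 0.995, 0.002], [0.995, 0.1, 0.001], [0.001, 0.002, -1.0]]
force: [-2.2, -1.7, 7.6]
opening: 0.007
grasp_force: 3.9
```

Call:
{"method": "tcp_steps", "body": {
  "offsets": {"x":[0,0,0,-0.003,-0.006,-0.01,-0.014,-0.018,-0.02,-0.02],"y":[0,0,0,0,0,0,0,0,0,0],"z":[0.0006,0.0012,0.0012,0.0012,0.0012,0.0012,0.0012,0.0012,0.0012,0.0012],"rx":[0,0,0,0,0,0,0,0,0,0],"ry":[0,0,0,0,0,0,0,0,0,0],"rz":[0,0,0,0,0,0,0,0,0,0],"aperture":[0,0,0,0,0,0,0,0,0,0]}
}}

```text
time_s: 4.1
position: [0.5407, 0.2828, 0.0821]
tcp_rot: [[-0.099, 0.995, 0.007], [0.995, 0.099, 0.005], [0.004, 0.008, -1.0]]
force: [0.1, 1.9, 9.9]
opening: 0.002
grasp_force: 5.1
```

Run:
```python
from rig import bot
import cv2,numpy as np
c=bot.capture('top');np.savez('top2.npz',**{k:np.array(v) for k,v in c.items()})
a=cv2.resize(c['color'][140:260,100:220,::-1],None,fx=5,fy=5,interpolation=cv2.INTER_CUBIC)
cv2.imwrite('pics/crop2.png',a)
```

```text
(no output)
```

View pics/crop2.png

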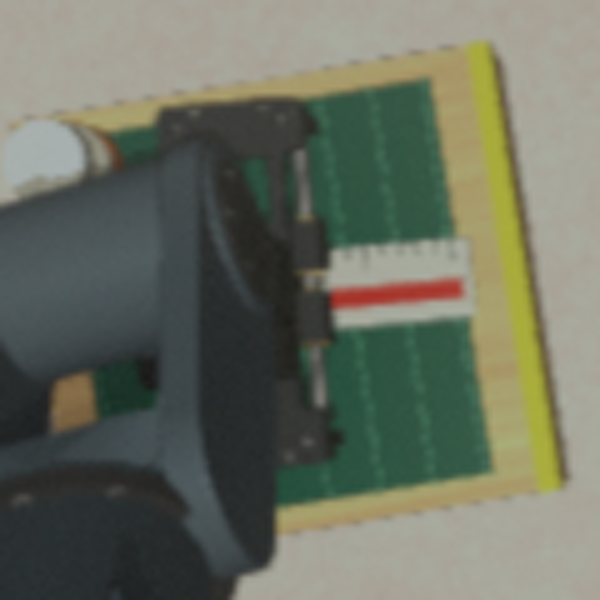

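The ruler follows: its end went from about (441,284) to (470,278), roughly 17 mm.

Call:
{"method": "tcp_steps", "body": {
  "offsets": {"x":[-0.004,-0.008,-0.013,-0.018,-0.023,-0.028,-0.033,-0.038,-0.043,-0.047,-0.05,-0.05],"y":[0,0,0,0,0,0,0,0,0,0,0,0],"z":[0,0,0,0,0,0,0,0,0,0,0,0],"rx":[0,0,0,0,0,0,0,0,0,0,0,0],"ry":[0,0,0,0,0,0,0,0,0,0,0,0],"rz":[0,0,0,0,0,0,0,0,0,0,0,0],"aperture":[0,0,0,0,0,0,0,0,0,0,0,0]}
}}

```text
time_s: 5.35
position: [0.5458, 0.2328, 0.0821]
tcp_rot: [[-0.099, 0.995, 0.008], [0.995, 0.099, 0.004], [0.003, 0.008, -1.0]]
force: [-0.5, 3.1, 10.8]
opening: 0.005
grasp_force: 5.6
```

Call:
{"method": "tcp_steps", "body": {
  "offsets": {"x":[-0.004,-0.008,-0.013,-0.018,-0.023,-0.028,-0.033,-0.038,-0.042,-0.045,-0.045],"y":[0,0,0,0,0,0,0,0,0,0,0],"z":[0,0,0,0,0,0,0,0,0,0,0],"rx":[0,0,0,0,0,0,0,0,0,0,0],"ry":[0,0,0,0,0,0,0,0,0,0,0],"rz":[0,0,0,0,0,0,0,0,0,0,0],"aperture":[0,0,0,0,0,0,0,0,0,0,0]}
}}

```text
time_s: 6.45
position: [0.5503, 0.1879, 0.0821]
tcp_rot: [[-0.099, 0.995, 0.008], [0.995, 0.099, 0.004], [0.003, 0.008, -1.0]]
force: [-0.7, 3.6, 11.6]
opening: 0.009
grasp_force: 6.0
```

Run:
```python
from rig import bot
import cv2,numpy as np
c=bot.capture('top');np.savez('top3.npz',**{k:np.array(v) for k,v in c.items()})
a=cv2.resize(c['color'][140:260,140:260,::-1],None,fx=5,fy=5,interpolation=cv2.INTER_CUBIC)
cv2.imwrite('pics/crop3.png',a)
```

```text
(no output)
```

View pics/crop3.png

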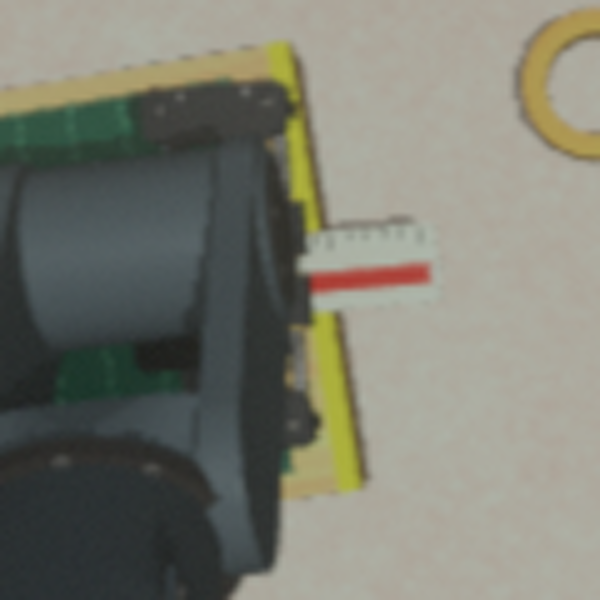

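The ruler's end now reaches about (436,222)–(436,299) in the crop, well past the yellow edge at x≈330. I'll compute the overhang.

Run:
```python
from h import *
c=dict(np.load('top3.npz'))
e=back(c,(np.array([(434,221),(437,299)])+.5)/5-.5+[140,140],.063);m=e.mean(0)
print(e,m,'overhang',(m-[.5577,.1516,0])[:2]@[.176,-.984])
```

```text
[[0.58281387 0.0909249  0.063     ]
 [0.53832294 0.08854421 0.063     ]] [0.5605684  0.08973455 0.063     ] overhang 0.061380441593684325
```

Call:
{"method": "tcp_steps", "body": {
  "offsets": {"x":[-0.003,-0.0055,-0.0055,-0.0055,-0.0055,-0.0055,-0.0055,-0.03,-0.07,-0.105,-0.105,-0.105],"y":[0,0,0,0,0,0,0,0,0,0,0,0],"z":[0,0,0,-0.002,-0.006,-0.02,-0.04,-0.06,-0.06,-0.06,-0.06,-0.06],"rx":[0,0,0,0,0,0,0,0,0,0,0,0],"ry":[0,0,0,0,0,0,0,0,0,0,0,0],"rz":[0,0,0,0,0,0,0,0,0,0,0,0],"aperture":[0,0,0,0,0,0,0.3,1,1,1,1,1]}
}}

```text
time_s: 7.7
position: [0.5582, 0.0813, 0.14]
tcp_rot: [[-0.097, 0.995, 0.001], [0.995, 0.097, 0.001], [0.001, 0.001, -1.0]]
force: [-0.2, 1.1, 0.2]
opening: 0.468
grasp_force: 0.0
```

Run:
```python
from rig import bot
import cv2,numpy as np
im=[]
for n,(x,y) in (('top',(120,140)),('side',(170,100))):
    c=bot.capture(n);np.savez(n+'4.npz',**{k:np.array(v) for k,v in c.items()})
    im.append(cv2.resize(c['color'][y:y+120,x:x+80+0,::-1],None,fx=5,fy=5,interpolation=cv2.INTER_CUBIC))
cv2.imwrite('pics/crop4.png',np.hstack(im))
from h import delta
delta([.5575,.121,.062],5.7)
```

```text
t 7.8 pos [0.5579 0.0827 0.1397] F [0.1 0.4 0.5] open 0.555 grip 0.0
delta [0.038  0.0034 0.0778] [ 0.06 -0.07  0.04]
```

View pics/crop4.png

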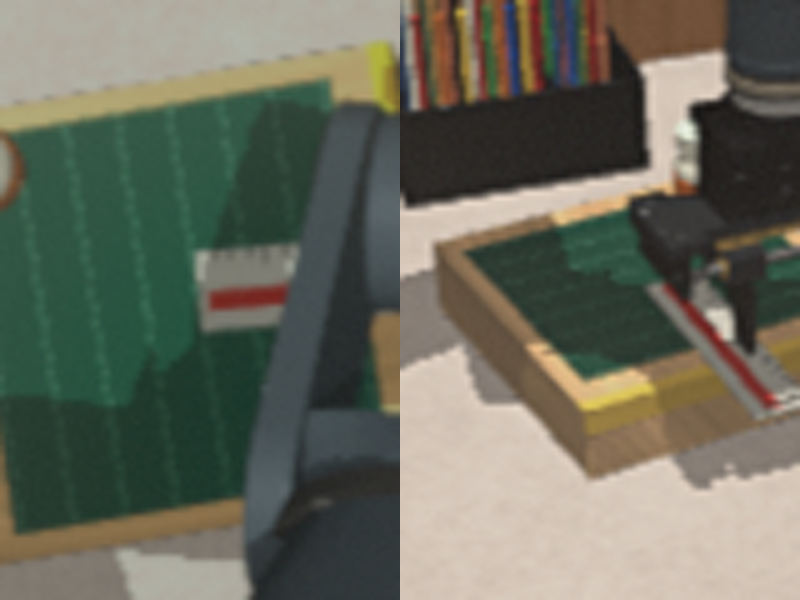

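The ruler lies flat with its front overhanging. Its rear end is visible in the top crop at (195,252)–(203,331), so I'll compute the ruler's pose from that.

Run:
```python
from h import *
c=dict(np.load('top4.npz'))
e=back(c,(np.array([(196,251),(204,332),(290,244),(287,324)])+.5)/5-.5+[120,140],.063);print(e.round(4),e[:2].mean(0))
t=e[2]-e[0];print(np.degrees(np.arctan2(t[1],t[0])));t=e[0]-e[1];print(np.degrees(np.arctan2(t[1],t[0])))
```

```text
[[0.5634 0.2842 0.063 ]
 [0.5172 0.2786 0.063 ]
 [0.5681 0.2303 0.063 ]
 [0.5223 0.2311 0.063 ]] [0.54029432 0.281367   0.063     ]
-85.08027747395843
6.908340445351051
```

Call:
{"method": "tcp_steps", "body": {
  "offsets": {"x":[0.015,0.032,0.0364,0.0364,0.0364,0.0364,0.0364,0.0364,0.0364,0.0364],"y":[0.001,0.0026,0.0026,0.0026,0.0026,0.0026,0.0026,0.0026,0.0026,0.0026],"z":[0,0,0.01,0.025,0.04,0.055,0.07,0.0785,0.0795,0.0795],"rx":[0,0,0,0,0,0,0,0,0,0],"ry":[0,0,0,0,0,0,0,0,0,0],"rz":[0,0,0,0,0,0,0,0,0,0],"aperture":[1,1,1,1,1,1,1,1,1,1]}
}}

```text
time_s: 8.8
position: [0.5571, 0.119, 0.0598]
tcp_rot: [[-0.1, 0.995, 0.001], [0.995, 0.1, 0.001], [0.001, 0.001, -1.0]]
force: [-0.2, 0.3, 0.8]
opening: 1.001
grasp_force: 0.0
```

Call:
{"method": "tcp_steps", "body": {
  "offsets": {"x":[0,0,0,0,0,0,0,0,0],"y":[0,0,0,0,0,0,0,0,0],"z":[0,0,0,0,0,0,0,0,0],"rx":[0,0,0,0,0,0,0,0,0],"ry":[0,0,0,0,0,0,0,0,0],"rz":[0,0,0,0,0,0,0,0,0],"aperture":[0.6,0.6,0.5,0.4,0,0,0,0,0]}
}}

```text
time_s: 9.7
position: [0.5573, 0.1186, 0.0601]
tcp_rot: [[-0.1, 0.995, 0.001], [0.995, 0.1, 0.001], [0.001, 0.001, -1.0]]
force: [0.3, -0.5, 0.6]
opening: 0.505
grasp_force: 31.0
```

Call:
{"method": "tcp_steps", "body": {
  "offsets": {"x":[0,0,0,0,0,0,0,0,0,0,0,0],"y":[0,0,0,0,0,0,0,0,0,0,0,0],"z":[-0.002,-0.006,-0.012,-0.02,-0.03,-0.04,-0.05,-0.06,-0.07,-0.08,-0.085,-0.085],"rx":[0,0,0,0,0,0,0,0,0,0,0,0],"ry":[0,0,0,0,0,0,0,0,0,0,0,0],"rz":[0,0,0,0,0,0,0,0,0,0,0,0],"aperture":[0,0,0,0,0,0,0,0,0,0,0,0]}
}}

```text
time_s: 10.9
position: [0.5576, 0.1186, 0.146]
tcp_rot: [[-0.1, 0.995, 0.003], [0.995, 0.1, 0.001], [0.001, 0.003, -1.0]]
force: [0.1, -0.4, -0.1]
opening: 0.503
grasp_force: 30.9
```

Run:
```python
from rig import bot
import cv2,numpy as np
im=[]
for n,(x,y) in (('top',(120,140)),('side',(190,90))):
    c=bot.capture(n);np.savez(n+'5.npz',**{k:np.array(v) for k,v in c.items()})
    im.append(cv2.resize(c['color'][y:y+120,x:x+80,::-1],None,fx=5,fy=5,interpolation=cv2.INTER_CUBIC))
cv2.imwrite('pics/crop5.png',np.hstack(im))
```

```text
(no output)
```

View pics/crop5.png

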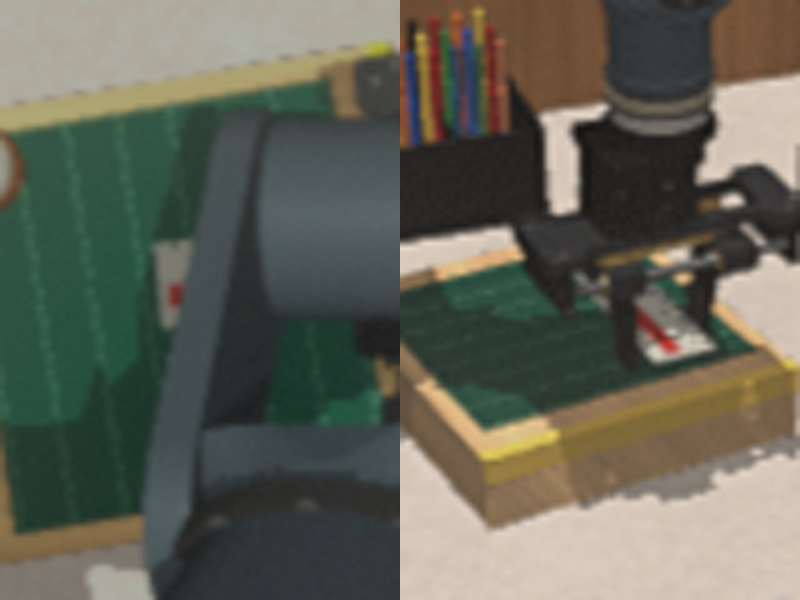

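Ruler is held and clear of the riser. Its rear end in the top crop is at (157,243)–(163,328), from which I can check the sag.

Run:
```python
from h import *
c=dict(np.load('top5.npz'))
p=(np.array([(155,242),(163,329)])+.5)/5-.5+[120,140]
for z in (.10,.12,.147,.16):
    e=back(c,p,z);m=e.mean(0);d=m-[.5576,.1186,.147];print(z,m.round(4),np.linalg.norm(e[0]-e[1]).round(4),'len',np.linalg.norm(d).round(4),np.degrees(np.arctan2(-d[1],-d[0])))
delta([.5575,.1186,.145],5.7)
```

```text
0.1 [0.5421 0.2947 0.1   ] 0.0483 len 0.1829 -84.9820039101422
0.12 [0.5414 0.2891 0.12  ] 0.0474 len 0.1734 -84.58386966809478
0.147 [0.5405 0.2815 0.147 ] 0.0461 len 0.1638 -84.00410251275042
0.16 [0.54   0.2779 0.16  ] 0.0455 len 0.1608 -83.70588271616211
t 11.0 pos [0.5569 0.1186 0.145 ] F [ 0.1  0.2 -0.4] open 0.504 grip 30.910715125501156
delta [-0.      0.0006  0.    ] [ 0.06 -0.05  0.02]
```

No sag. The ruler's centre is 64 mm behind the TCP, so I'll work out the TCP goal over the cradle.

```bash
python3 -c "
from h import *
delta([.565,-.217,.125],-14.5)"
```

```text
t 11.0 pos [0.5569 0.1186 0.145 ] F [ 0.1  0.2 -0.4] open 0.504 grip 30.910715125501156
delta [-0.3347 -0.0255  0.0197] [ 0.05 -0.06 20.22]
```

Call:
{"method": "tcp_steps", "body": {
  "offsets": {"x":[-0.008,-0.022,-0.045,-0.07,-0.095,-0.12,-0.145,-0.17,-0.195,-0.22,-0.245,-0.27,-0.295,-0.315,-0.328,-0.3347,-0.3347,-0.3347,-0.3347],"y":[-0.0006,-0.0017,-0.0034,-0.0053,-0.0072,-0.009,-0.011,-0.013,-0.015,-0.0168,-0.0187,-0.0206,-0.0225,-0.024,-0.025,-0.0255,-0.0255,-0.0255,-0.0255],"z":[0,0,0,0,0,0,0,0,0,0,0,0,0,0,0.005,0.012,0.0197,0.0197,0.0197],"rx":[0,0,0,0,0,0,0,0,0,0,0,0,0,0,0,0,0,0,0],"ry":[0,0,0,0,0,0,0,0,0,0,0,0,0,0,0,0,0,0,0],"rz":[0.5,1.5,3,4.5,6,7.5,9,10.5,12,13.5,15,16.5,18,19.2,20,20.2,20.2,20.2,20.2],"aperture":[0,0,0,0,0,0,0,0,0,0,0,0,0,0,0,0,0,0,0]}
}}

```text
time_s: 12.9
position: [0.5647, -0.2156, 0.1244]
tcp_rot: [[0.249, 0.969, -0.0], [0.969, -0.249, 0.002], [0.002, -0.001, -1.0]]
force: [-1.0, -0.0, -0.9]
opening: 0.504
grasp_force: 31.0
```

Run:
```python
from rig import bot
import cv2,numpy as np
im=[]
for n,(x,y) in (('top',(275,145)),('side',(240,170))):
    c=bot.capture(n);np.savez(n+'6.npz',**{k:np.array(v) for k,v in c.items()})
    im.append(cv2.resize(c['color'][y:y+100,x:x+80,::-1],None,fx=5,fy=5,interpolation=cv2.INTER_CUBIC))
cv2.imwrite('pics/crop6.png',np.hstack(im))
from h import delta
delta([.565,-.217,.0605],-14.5)
```

```text
t 13.0 pos [ 0.5653 -0.216   0.1251] F [-0.9 -0.8 -0.6] open 0.505 grip 31.015959419310093
delta [-0.0011 -0.0001  0.0646] [ 0.04 -0.09  0.1 ]
```

View pics/crop6.png

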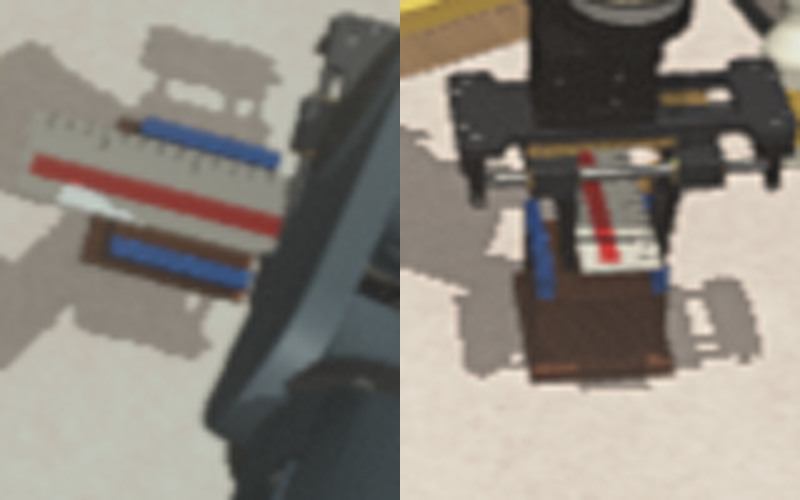

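The ruler's rear end is at about (38,110)–(24,190) in the top crop, aligned with the lips. I'll check it numerically at its height.

Run:
```python
from h import *
c=dict(np.load('top6.npz'))
p=(np.array([(38,108),(22,191),(282,172),(272,250)])+.5)/5-.5+[275,145]
for z in (.12,.1275):
    e=back(c,p,z);m=e[:2].mean(0);print(z,m.round(4),np.linalg.norm(e[0]-e[1]).round(4),'dist tcp',np.linalg.norm((m-[.565,-.216,z])[:2]))
    for a,b in((0,2),(1,3)):
        t=e[b]-e[a];print(np.degrees(np.arctan2(t[1],t[0])))
    t=(m-[.5807,-.1552,z])[:2];u=np.array([.2505,.968]);print('along',t@u,'lateral',t@[.968,-.2505])
```

```text
0.12 [ 0.6055 -0.0597  0.12  ] 0.0457 dist tcp 0.16151562470076825
-104.165720860721
-102.67485686013777
along 0.09871011875470807 lateral 0.000120552392714985
0.1275 [ 0.6048 -0.0592  0.1275] 0.0454 dist tcp 0.16178700652542413
-104.165720860721
-102.67485686013778
along 0.09897979591932829 lateral -0.0007083617447270242
```

Call:
{"method": "tcp_steps", "body": {
  "offsets": {"x":[0,0,0,0,0,0,0,0,0,0,0,0,0],"y":[0,0,0,0,0,0,0,0,0,0,0,0,0],"z":[0.006,0.016,0.027,0.038,0.048,0.055,0.059,0.061,0.0625,0.0635,0.064,0.0645,0.0645],"rx":[0,0,0,0,0,0,0,0,0,0,0,0,0],"ry":[0,0,0,0,0,0,0,0,0,0,0,0,0],"rz":[0,0,0,0,0,0,0,0,0,0,0,0,0],"aperture":[0,0,0,0,0,0,0,0,0,0,0,0,0]}
}}

```text
time_s: 14.3
position: [0.5654, -0.217, 0.0608]
tcp_rot: [[0.25, 0.968, 0.002], [0.968, -0.25, 0.001], [0.001, 0.002, -1.0]]
force: [-0.3, 0.0, -0.7]
opening: 0.5
grasp_force: 31.0
```

Call:
{"method": "tcp_steps", "body": {
  "offsets": {"x":[0,0,0],"y":[0,0,0],"z":[0.0005,0.001,0.001],"rx":[0,0,0],"ry":[0,0,0],"rz":[0,0,0],"aperture":[0,0,0]}
}}

```text
time_s: 14.6
position: [0.5654, -0.217, 0.0599]
tcp_rot: [[0.25, 0.968, 0.002], [0.968, -0.25, 0.001], [0.001, 0.001, -1.0]]
force: [-0.3, 0.8, 2.1]
opening: 0.506
grasp_force: 31.3
```

Call:
{"method": "tcp_steps", "body": {
  "offsets": {"x":[0,0,0],"y":[0,0,0],"z":[0.0003,0.0005,0.0005],"rx":[0,0,0],"ry":[0,0,0],"rz":[0,0,0],"aperture":[0,0,0]}
}}

```text
time_s: 14.9
position: [0.5654, -0.2171, 0.0595]
tcp_rot: [[0.25, 0.968, 0.002], [0.968, -0.25, 0.001], [0.001, 0.002, -1.0]]
force: [-1.7, -0.5, 5.4]
opening: 0.509
grasp_force: 31.6
```

Down on the trough floor (about 5 N contact force). Next: open slowly, rise, back away.

Call:
{"method": "tcp_steps", "body": {
  "offsets": {"x":[0,0,0,0,0,0,0,0,0,0],"y":[0,0,0,0,0,0,0,0,0,0],"z":[-0.0004,-0.0004,-0.0004,-0.0004,-0.0004,-0.0004,-0.0004,-0.0004,-0.0004,-0.0004],"rx":[0,0,0,0,0,0,0,0,0,0],"ry":[0,0,0,0,0,0,0,0,0,0],"rz":[0,0,0,0,0,0,0,0,0,0],"aperture":[0,0.55,0.6,0.8,1,1,1,1,1,1]}
}}

```text
time_s: 15.9
position: [0.5652, -0.2169, 0.0595]
tcp_rot: [[0.25, 0.968, 0.001], [0.968, -0.25, 0.001], [0.001, 0.001, -1.0]]
force: [0.3, 0.5, 0.5]
opening: 0.995
grasp_force: 0.0
```

Call:
{"method": "tcp_steps", "body": {
  "offsets": {"x":[0,0,0,0,0,-0.04,-0.08,-0.12,-0.15,-0.17,-0.17,-0.17],"y":[0,0,0,0,0,0,0,0,0,0,0,0],"z":[-0.01,-0.03,-0.06,-0.09,-0.12,-0.14,-0.15,-0.15,-0.15,-0.15,-0.15,-0.15],"rx":[0,0,0,0,0,0,0,0,0,0,0,0],"ry":[0,0,0,0,0,0,0,0,0,0,0,0],"rz":[0,0,0,0,0,0,0,0,0,0,0,0],"aperture":[1,1,1,1,1,1,1,1,1,1,1,1]}
}}

```text
time_s: 17.1
position: [0.5224, -0.3808, 0.2092]
tcp_rot: [[0.25, 0.968, 0.001], [0.968, -0.25, 0.003], [0.003, 0.0, -1.0]]
force: [-0.2, -0.7, 0.1]
opening: 1.0
grasp_force: 0.0
```

Run:
```python
from rig import bot
import cv2,numpy as np
im=[]
for n,(x,y) in (('top',(275,145)),('side',(240,170))):
    c=bot.capture(n);np.savez(n+'7.npz',**{k:np.array(v) for k,v in c.items()})
    im.append(cv2.resize(c['color'][y:y+100,x:x+80,::-1],None,fx=5,fy=5,interpolation=cv2.INTER_CUBIC))
cv2.imwrite('pics/crop7.png',np.hstack(im))
```

```text
(no output)
```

View pics/crop7.png

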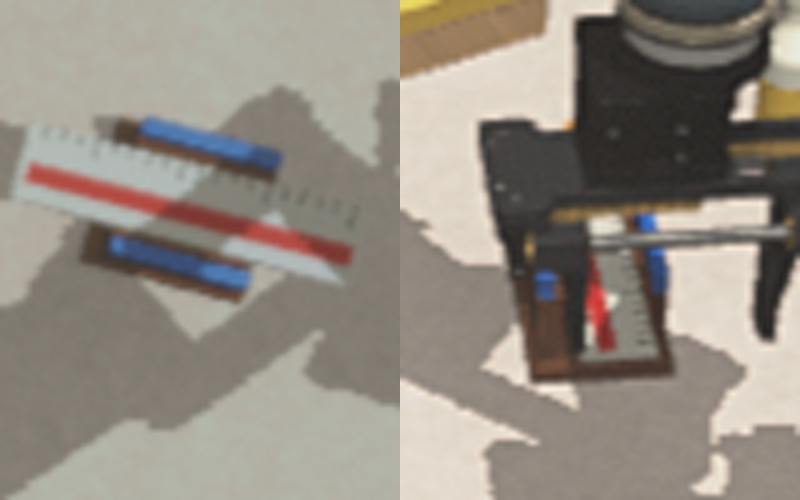

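The ruler lies between the blue lips, with corners at about (30,122), (13,197), (360,206), (343,286). I'll check balance and hand in if it's good.

Run:
```python
from h import *
from rig import bot
c=dict(np.load('top7.npz'))
e=back(c,(np.array([(30,122),(13,197),(360,206),(343,286)])+.5)/5-.5+[275,145],.063);m=e.mean(0)
t=(m-[.5807,-.1552,0])[:2];a,l=t@[.2505,.968],t@[.968,-.2505]
print(m,'along',a,'lat',l,np.linalg.norm(e[2]-e[0]))
if abs(a)<.008 and abs(l)<.007: print(bot.hand_in())
```

```text
[ 0.58181834 -0.15209878  0.063     ] along 0.0032821213821896907 lat 0.0003056947791906031 0.19293788808452567
the job is handed in; nothing more can be done
None
```

The ruler was slid out to about a 67 mm overhang, pinched, lifted and laid flat in the cradle trough between the blue lips, about 3 mm off centre along its length, and the job was handed in at about 17 s.

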